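Top the vegetable stack and cover the plate with its cloche

TASK

Finish this plate for the pass: lay the yellow polenta round flat and centred on the aubergine slice that is already in the middle of the plate, and let go of it. Then take the steel cloche by its black knob from the sloping drainer and set it gently down over the stack, without dropping it, so that it stands level on the plate and centred on it with the stack undisturbed inside. Leave the pepper mill, the sauce jar and the ramekin where they stand.

Things in the scene. Friction and masses are not known exactly. Their poses are not given: they have to be found in the camera images.
- plate: flat round white stoneware plate, 220 mm across, 14 mm thick with a flat top, loose on the table (0.7 kg), always in the middle; origin at the centre of its underside, z up
- aubergine: round aubergine slice with purple skin and pale flesh, 66 mm across, 20 mm thick, lying loose near the middle of the plate; origin at the centre of its underside, z up
- polenta: yellow polenta round with toasted stripes, rigid, 62 mm across, 22 mm thick, about 70 g, lying loose on the green board; origin at the centre of its underside, z up
- board: green plastic cutting board 160 x 140 mm, 12 mm thick, fixed; origin at the centre of its underside. It stands left or right of the plate, the drainer on the other side
- drainer: fixed stand, origin at table level below its centre. Blue sheet 170 x 140 mm sloping 25 degrees, low edge at its own -x side (roughly towards the robot), high edge (96 mm up) at +x; centre of the sheet's upper face 60 mm above the origin. Two 15 mm pins, square to the sheet, stop the cloche at the low edge: lift it 20 mm square off the sheet before moving it sideways
- cloche: steel dome cover, open below, about 0.32 kg, 160 mm across at the rim, 70 mm high outside, 66 mm inside (walls 3 mm), black knob on top. Origin at the centre of its rim plane, own z axis through the knob. At the start its rim lies on the drainer's sheet, z leaning 25 degrees from vertical towards the drainer's -x side
- knob (a point): middle of the cloche's black knob, on its axis 95 mm above the rim plane; the knob is 28 mm across and 30 mm tall (80 to 110 mm above the rim plane) on a 16 mm neck that rises from the dome's top at 70 mm; same axes as the cloche
- mill: dark wooden pepper mill, 140 mm tall, 54 mm across, standing loose beyond the plate, to one side; origin at the centre of its foot
- jar: amber glass sauce jar with a red cap, 90 mm tall, 68 mm across, standing loose beyond the plate, to the other side; origin at the centre of its foot
- ramekin: small blue ceramic bowl, 80 mm across, 42 mm tall, standing loose beyond the plate; origin at the centre of its foot
There are look-alikes about, which are no part of the job. Of the things shaped like the polenta, the yellow one is meant. Leave any orange look-alike of the cloche alone.

How it is judged:
On the way, in this order (a step that is already met when the one before it is completed fails the run):
1. the polenta round lies flat and centred on the aubergine slice on the plate, let go (horizontal distance between polenta and aubergine below 0.014 m and z of polenta in the frame of aubergine between 0.016 and 0.024 m and angle between polenta's own z axis and vertical below 0.12 rad and horizontal distance between aubergine and plate below 0.025 m and z of aubergine in the frame of plate between 0.01 and 0.018 m and contact force between the fingers and polenta below 0.1 N), for 0.2 s.
2. the cloche stands level and centred on the plate over the stack (horizontal distance between cloche and plate below 0.02 m and angle between cloche's own z axis and vertical below 0.06 rad and z of cloche in the frame of plate between 0.01 and 0.018 m), for 0.2 s.
At the end, for the whole second after the job is handed in: Plate flat on the table; aubergine slice on it within 25 mm of its centre; polenta round flat on the slice, centred to 14 mm; cloche on the plate over them, rim down all round (tilt under 3 degrees), centred to 20 mm; all let go and at rest (all of step 1 and all of step 2 and angle between plate's own z axis and vertical below 0.05 rad and linear speed of each of cloche, polenta below 0.02 m/s and height (world z) of plate between -0.006 and 0.006 m); the robot touches nothing.
It fails at once if the cloche is dropped: over the plate, out of the fingers, with its rim more than 20 mm above the plate (horizontal distance between cloche and plate below 0.08 m and z of cloche in the frame of plate above 0.034 m and contact force between the fingers and cloche below 0.05 N).
It fails at once if the pepper mill is moved more than 30 mm or knocked over (distance of mill from where it was at the start of the episode above 0.03 m or angle between mill's own z axis and vertical above 0.35 rad).
It fails at once if the sauce jar is moved more than 30 mm or knocked over (distance of jar from where it was at the start of the episode above 0.03 m or angle between jar's own z axis and vertical above 0.35 rad).
It fails at once if the ramekin is moved more than 30 mm or knocked over (distance of ramekin from where it was at the start of the episode above 0.03 m or angle between ramekin's own z axis and vertical above 0.35 rad).
It also fails if it takes over 58 s, if anything falls off the work surface, if the arm or the gripper's body presses on something with over 40 N, if the wrist force passes 120 N, or if a joint passes its speed limit or range.

ROBOT

A 6-joint arm with a two-finger parallel gripper is mounted at the origin on the work surface. World frame = base frame: x ahead of the robot, y to its left, z up, the work surface at z = 0. Lengths are in m, angles in rad, forces in N, time in s.
With the tool pointing down it reaches from about 0.275 to 0.85 m from the base axis. Payload 5.2 kg.
Tool frame: the origin (TCP) lies between the finger pads; the fingertips stand 8 mm ahead of it and the grasp point (between the pads) lies 11 mm behind it; z points along the fingers, y is the line along which they close (so a half turn about z gives the same grasp; the last joint's range is limited). The gripper opens to 85 mm and grips with 20 to 120 N. Pads are 22 mm wide; open, the fingers measure 114 mm over their backs; the gripper's body (76 mm by 85 mm) begins 54 mm behind the grasp point. The pads swing forward as they close: fully open they stand 13 mm farther back than shut.
Start: joints at [1.009, 0.259, 1.535, -0, 1.348, -0.203], TCP at [0.193, 0.515, 0.239] pointing down, gripper open.
Joint ranges: [-3.14, 3.14], [-0.91, 2.08], [0.19, 2.58], [-1.22, 4.36], [0.22, 2.71], [-3.12, 3.12]. Speed limits (rad/s): [2.57, 2.57, 3.14, 3.14, 3.14, 3.14].

INTERFACE

Orientations are given as a 3x3 rotation matrix whose columns are the frame's x, y, z axes.
In Python, from rig import status, optics, robot gives the robot as it stands.
- The arm moves only by the tool carry_out, never from a script. Its argument "deltas" is a list that holds one entry, the list of rows, each a list of 7 numbers: the opening, from -1 (shut) to 1 (fully open), then the shift along the tool's x, y, z each as a share of 0.025 m, from -1 to 1, then the turn, a rotation vector about the tool's x, y, z each as a share of 0.08 rad, from -1 to 1. A call has 1 to 12 rows; each row shifts and turns the commanded pose from where the row before left it, along the tool's axes as they then stand; what a row does not reach is not made up. A row lasts 1/10 s, in which the tool goes at most 50 mm and 8.59 degrees, less where a joint would pass 70% of its speed; a pose out of reach is approached as far as the arm can. A call with a number of a shift or a turn outside -1 to 1 is refused whole. A call with a gripper value outside its range is refused whole. The fingers move at their own pace and stop on an object; "squeeze" is the grip in N (left out, the last holds). Time passes only in rows, so rows that do not move let the fingers close. It gives the time, the measured TCP pose, the force, the opening and the grip force at its end, in the units of the state.
- status.read_state(): the state, without advancing time (a new reading comes with each control period).
- optics.capture(name): name is "scene" or "top"; returns (picture, depth): 384x512x3 uint8, blue, green, red; 384x512 float32, m along the optical axis (not along the pixel's ray), 0 where there is no reading.
- optics.camera_params(name): a dict with "camera_matrix" (3x3 intrinsics, pixels), "cam_to_world" (4x4, takes a point from camera to world coordinates). Camera axes: x right, y down, z forward; pixel columns grow to the right and rows downward; lengths in m; the calibration is good to about 2 mm. A picture is of the moment at which its call begins. camera_params takes no time and is no camera call.
- robot.close_job(): hands the job in; it is judged then, once.
The state is a dict: "clock": time; "joints": joint angles; "qd": joint speeds; "joint_efforts": joint torques, N m; "ee_pos": TCP position; "tcp_rot": TCP orientation; "wrist_force": force on the tool from outside, world axes, zero at the start; "torque": the same for the moment, N m; "gripper_width": finger opening in m; "gripper_force": force on a finger pad.
Only numpy, scipy, OpenCV 4.12 (cv2) and the standard library are available. Lean on these libraries where they do the work, as an engineer would, in place of code of your own. Each camera call takes 0.05 s, during which the arm holds its last target. There are 200 camera calls.

## Working session

There is one attempt and no reset: what is moved stays moved. The work goes in short steps, Python scripts to look and compute and a tool call to move; the robot and the scene stay as the last step left them, time stands still between calls to the robot, and variables do not carry over. Pictures are saved under pics/ and viewed, at most 10 in all, crops included, and the job is handed in when it is done.

Besides the shell and the picture viewer there is one more tool, called after ">>>" as name([rows], argument=value, ...), one row to a line, values as JSON. carry_out: Moves the arm, as the interface text tells. Shift numbers are shares of 0.025 m and turn numbers shares of 0.08 rad, none past 1 either way. Its arguments: {"type":"object","properties":{"deltas":{"type":"array","items":{"type":"array","items":{"type":"array","items":{"type":"number"}}}},"squeeze":{"type":"number"}},"required":["deltas"]}

```bash
mkdir -p pics; ls; python3 - <<'E'
from rig import status, optics
import cv2,numpy as np
s=status.read_state();print({k:np.round(v,3).tolist() for k,v in s.items()})
for n in("scene","top"):
    p,d=optics.capture(n);cv2.imwrite(f"pics/{n}0.png",p);np.save(f"pics/{n}0.npy",d)
    c=optics.camera_params(n);print(n,np.round(c["camera_matrix"],1).tolist(),np.round(c["cam_to_world"],3).tolist())
E
```

```text
pics
{'clock': 0.0, 'joints': [1.009, 0.259, 1.536, -0.0, 1.348, -0.203], 'qd': [-0.002, 0.001, -0.001, -0.002, -0.001, -0.001], 'joint_efforts': [0.002, -44.603, -29.058, -0.0, 0.012, -0.0], 'ee_pos': [0.193, 0.515, 0.238], 'tcp_rot': [[-0.936, 0.351, -0.001], [0.351, 0.936, -0.002], [0.0, -0.002, -1.0]], 'wrist_force': [0.963, -0.319, 0.09], 'torque': [0.023, 0.022, -0.005], 'gripper_force': 0.0, 'gripper_width': 0.085}
scene [[467.0, 0.0, 248.0], [0.0, 467.0, 191.7], [0.0, 0.0, 1.0]] [[-0.538, 0.674, -0.506, 1.309], [0.843, 0.433, -0.32, 0.398], [0.003, -0.599, -0.801, 1.299], [0.0, 0.0, 0.0, 1.0]]
top [[419.7, 0.0, 251.0], [0.0, 419.7, 196.5], [0.0, 0.0, 1.0]] [[-0.003, -0.987, 0.162, 0.358], [-1.0, 0.004, 0.005, -0.053], [-0.006, -0.162, -0.987, 1.403], [0.0, 0.0, 0.0, 1.0]]
```

View pics/scene0.png

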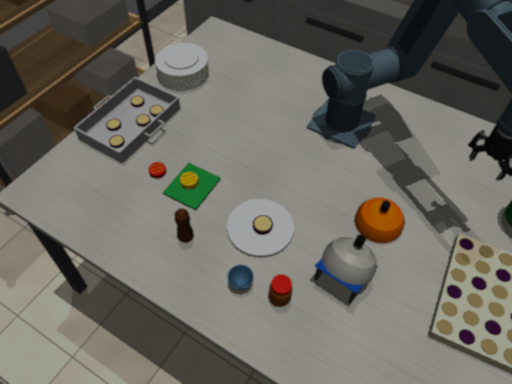

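View pics/top0.png

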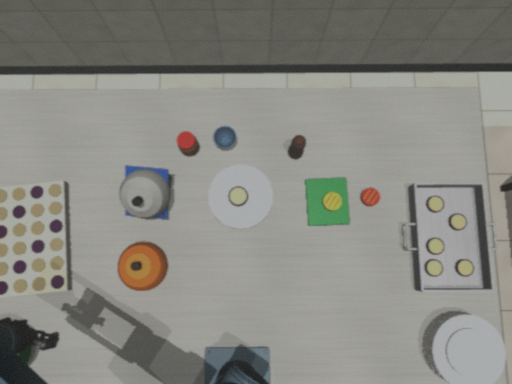

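Candidates for the polenta are the yellow round on the green board (top 333,201), a red round (370,197), pale slices in the tray (435,204 and others) and slices on the left board. I choose the yellow one. For the cloche there is a steel dome on the blue drainer (top 145,193) and an orange look-alike (142,266). I choose the steel one.

```bash
cat > h.py <<'E'
import cv2,numpy as np
from rig import status,optics
def cam(n):
    c=optics.camera_params(n);return np.array(c["camera_matrix"]),np.array(c["cam_to_world"])
def ray(n,uv):
    K,T=cam(n);d=T[:3,:3]@np.linalg.solve(K,[uv[0],uv[1],1]);return T[:3,3],d
def onz(n,uv,z):
    o,d=ray(n,uv);return o+d*(z-o[2])/d[2]
def tri(a,b):
    (o1,d1),(o2,d2)=ray("scene",a),ray("top",b)
    s=np.linalg.lstsq(np.c_[d1,-d2],o2-o1,rcond=None)[0]
    p,q=o1+s[0]*d1,o2+s[1]*d2;return (p+q)/2,np.linalg.norm(p-q)
def blobs(p,lo,hi,box,amin=15):
    "hsv mask in box (u0,v0,u1,v1): largest contours"
    m=np.zeros(p.shape[:2],np.uint8);u0,v0,u1,v1=box
    m[v0:v1,u0:u1]=cv2.inRange(cv2.cvtColor(p,cv2.COLOR_BGR2HSV),lo,hi)[v0:v1,u0:u1]
    m=cv2.morphologyEx(m,cv2.MORPH_CLOSE,np.ones((3,3)))
    c,_=cv2.findContours(m,cv2.RETR_EXTERNAL,cv2.CHAIN_APPROX_NONE)
    return m,sorted([x for x in c if cv2.contourArea(x)>=amin],key=cv2.contourArea,reverse=True)
def pts(n,d,m):
    K,T=cam(n);v,u=np.nonzero((m>0)&(d>0));z=d[v,u]
    return (T[:3,:3]@(np.linalg.inv(K)@np.vstack([u,v,np.ones_like(u)])*z)).T+T[:3,3]
def cen(c):
    return np.array(cv2.minEnclosingCircle(c)[0])
E
python3 - <<'E'
from h import *
P={n:cv2.imread(f"pics/{n}0.png") for n in("scene","top")};D={n:np.load(f"pics/{n}0.npy") for n in P}
print=__builtins__.print;np.set_printoptions(precision=4,suppress=True)
S={"polenta":((18,110,90),(34,255,255),{"scene":(165,160,225,210),"top":(310,180,350,225)},.034),
"aub":((12,30,60),(35,255,255),{"scene":(240,205,285,245),"top":(222,180,256,215)},.034),
"plate":((0,0,150),(180,40,255),{"scene":(220,190,300,262),"top":(200,155,280,237)},.014),
"board":((45,80,50),(85,255,255),{"scene":(155,155,230,215),"top":(295,165,360,235)},.012),
"sheet":((105,120,60),(125,255,255),{"scene":(305,250,375,305),"top":(115,155,180,228)},None),
"knob":((0,0,0),(180,255,45),{"scene":(350,230,372,252),"top":(130,190,152,215)},None),
"mill":((0,0,0),(180,255,70),{"scene":(165,200,200,250),"top":(282,130,312,165)},None),
}
for k,(lo,hi,b,z) in S.items():
  for n in P:
    m,c=blobs(P[n],lo,hi,b[n],8)
    if not c: print(k,n,"none");continue
    e=cen(c[0]);X=pts(n,D[n],cv2.drawContours(np.zeros_like(m),c,0,255,-1))
    print(k,n,e,"A",cv2.contourArea(c[0]),"onz",onz(n,e,z) if z else "","rect",cv2.minAreaRect(c[0]),"depthmed",np.median(X,0))
for n,(u,v,r) in {"scene":(345,268,65),"top":(145,193,50)}.items():
    cv2.imwrite(f"pics/crop_{n}.png",cv2.resize(P[n][v-r:v+r,u-r:u+r],(400,400),interpolation=cv2.INTER_CUBIC))
a=cv2.imread("pics/crop_scene.png");b=cv2.imread("pics/crop_top.png")
c=cv2.resize(P["top"][165:235,205:385],(800,311),interpolation=cv2.INTER_CUBIC)
cv2.imwrite("pics/crop.png",np.vstack([np.hstack([a,b]),c])[:, :][:600] if 0 else cv2.resize(np.vstack([np.hstack([a,b]),c]),(675,600)))
E
```

```text
polenta scene [188.5 178.5] A 184.5 onz [ 0.5726 -0.3119  0.034 ] rect ((188.5, 178.5), (13.0, 17.0), 90.0) depthmed [ 0.5719 -0.3141  0.0314]
polenta top [331.6854 200.9503] A 239.0 onz [ 0.5665 -0.3115  0.034 ] rect ((331.5, 201.0), (18.0, 17.0), 90.0) depthmed [ 0.5661 -0.3116  0.0341]
aub scene [262.3529 223.    ] A 202.0 onz [ 0.5906 -0.0015  0.034 ] rect ((262.5, 222.5), (17.0, 15.0), 0.0) depthmed [ 0.5902 -0.0025  0.0324]
aub top [237.6111 195.6111] A 220.0 onz [ 0.5856 -0.0012  0.034 ] rect ((237.50003051757812, 195.50001525878906), (16.970561981201172, 16.970561981201172), 45.0) depthmed [ 0.5846 -0.0025  0.0351]
plate scene [260.  225.5] A 2839.5 onz [ 0.5917 -0.0092  0.014 ] rect ((260.0, 226.5), (55.0, 66.0), 90.0) depthmed [ 0.5962 -0.0059  0.0127]
plate top [239.5 195.5] A 6399.0 onz [ 0.5892 -0.0068  0.014 ] rect ((239.5, 195.5), (81.0, 79.0), 90.0) depthmed [ 0.5883 -0.0079  0.0079]
board scene [191.  184.5] A 1371.0 onz [ 0.5764 -0.3009  0.012 ] rect ((191.31546020507812, 184.96214294433594), (36.39530563354492, 46.72977066040039), 38.1572265625) depthmed [ 0.5835 -
[... 430 characters left out ...]
109.0 onz  rect ((146.72364807128906, 171.9717559814453), (42.450294494628906, 10.015275955200195), 8.32564926147461) depthmed [0.6592 0.266  0.092 ]
knob scene [359.6216 241.2973] A 84.5 onz  rect ((359.3000183105469, 240.9000244140625), (7.602630138397217, 12.969194412231445), 26.56505012512207) depthmed [0.5619 0.2998 0.1531]
knob top none
mill scene [182.5 226. ] A 406.5 onz  rect ((183.6077117919922, 225.86154174804688), (32.62113571166992, 15.628376007080078), 82.87498474121094) depthmed [ 0.7596 -0.1846  0.0779]
mill top [294. 149.] A 133.0 onz  rect ((295.4000244140625, 149.7000274658203), (12.969194412231445, 16.099689483642578), 26.56505012512207) depthmed [ 0.7253 -0.188   0.0649]
```

View pics/crop.png

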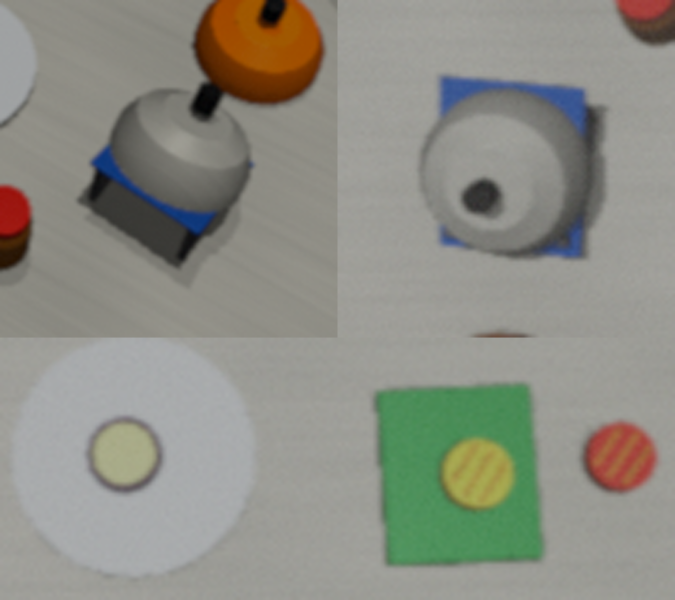

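The crops show the yellow striped round on the green board (lower crop 478,473), with the red look-alike beside it. The steel cloche's knob is at top (137,201) and scene (359.5,241). Next I work out the cloche pose and the distances to the polenta.

```bash
python3 - <<'E'
from h import *
np.set_printoptions(precision=4,suppress=True)
P={n:cv2.imread(f"pics/{n}0.png") for n in("scene","top")};D={n:np.load(f"pics/{n}0.npy") for n in P}
m,c=blobs(P["top"],(0,0,0),(180,255,75),(130,192,145,210),4);kt=cen(c[0]);print("knob top px",kt,len(c))
print("knob tri",tri((359.5,241),kt))
allp=[]
for n,b in{"scene":(305,250,375,305),"top":(115,155,180,228)}.items():
    m,_=blobs(P[n],(105,120,60),(125,255,255),b);X=pts(n,D[n],cv2.erode(m,np.ones((2,2))));X=X[(X[:,2]>.02)&(X[:,2]<.11)]
    q=X
    for _ in range(6):
        ce=np.median(q,0);nn=np.linalg.svd(q-q.mean(0))[2][2];r=abs((X-q.mean(0))@nn);q=X[r<max(.004,np.median(r)*1.5)]
    nn*=np.sign(nn[2]);print(n,len(X),len(q),"normal",nn,"tilt",np.degrees(np.arccos(nn[2])),"psi",np.degrees(np.arctan2(-nn[1],-nn[0])),"ext",q.min(0),q.max(0))
# top view sheet corners (crop px -> image)
f=lambda x,y:(95+(x-337.5)/3.375,143+y/3.375)
hi=[onz("top",f(442,77),.096),onz("top",f(585,90),.096)];lo=[onz("top",f(442,243),.0245),onz("top",f(583,257),.0245)]
print("corners hi",hi,"lo",lo,"centre",np.mean(hi+lo,0))
E
```

```text
knob top px [137.  200.5] 1
knob tri (array([0.5539, 0.3002, 0.1428]), np.float64(0.0015260342136125733))
scene 173 163 normal [-0.3974  0.0441  0.9166] tilt 23.566545823854344 psi -6.328513173943801 ext [0.6347 0.2258 0.0755] [0.6797 0.3606 0.0975]
top 117 95 normal [-0.4284  0.0454  0.9024] tilt 25.518871349683174 psi -6.047466616101615 ext [0.5127 0.2225 0.0242] [0.6675 0.3534 0.0966]
corners hi [array([0.6733, 0.354 , 0.096 ]), array([0.6601, 0.2179, 0.096 ])] lo [array([0.5235, 0.3687, 0.0245]), array([0.5092, 0.2298, 0.0245])] centre [0.5915 0.2926 0.0603]
```

>>> carry_out([
  [[1, 0, 0, 0, 0, 0, 1], [1, 0, 0, 0, 0, 0, 1], [1, 0, 0, 0, 0, 0, 1], [1, 0, 0, 0, 0, 0, 1], [1, 0, 0, 0, 0, 0, 1], [1, 0, 0, 0, 0, 0, 1], [1, 0, 0, 0, 0, 0, 1], [1, 0, 0, 0, 0, 0, 1], [1, 0, 0, 0, 0, 0, 1], [1, 0, 0, 0, 0, 0, 1], [1, 0, 0, 0, 0, 0, 1], [1, 0, 0, 0, 0, 0, 1]],
], squeeze=30)

```text
clock: 1.3
ee_pos: [0.1929, 0.5147, 0.2388]
tcp_rot: [[-0.246, 0.969, -0.001], [0.969, 0.246, -0.001], [-0.001, -0.001, -1.0]]
wrist_force: [-0.3, -0.0, -1.0]
gripper_width: 0.0854
gripper_force: 0.0
```

Drainer yaw is about -5.6°. The knob is at about (0.553, 0.300, 0.144), which fits the given geometry. I go to the polenta.

>>> carry_out([
  [[1, 0, 0, 0, 0, 0, 1], [1, 0, 0, 0, 0, 0, 1], [1, 0, 0, 0, 0, 0, 1], [1, 0, 0, 0, 0, 0, 0.1], [1, -1, 0.45, 0, 0, 0, 0], [1, -1, 0.45, 0, 0, 0, 0], [1, -1, 0.45, 0, 0, 0, 0], [1, -1, 0.45, 0, 0, 0, 0], [1, -1, 0.45, 0, 0, 0, 0], [1, -1, 0.45, 0, 0, 0, 0], [1, -1, 0.45, 0, 0, 0, 0], [1, -1, 0.45, 0, 0, 0, 0]],
])

```text
clock: 2.5
ee_pos: [0.2841, 0.3143, 0.2392]
tcp_rot: [[-0.006, 1.0, -0.0], [1.0, 0.006, -0.0], [-0.0, -0.0, -1.0]]
wrist_force: [1.1, 0.2, 0.4]
gripper_width: 0.0854
gripper_force: 0.0
```

>>> carry_out([
  [[1, -1, 0.45, 0, 0, 0, 0], [1, -1, 0.45, 0, 0, 0, 0], [1, -1, 0.45, 0, 0, 0, 0], [1, -1, 0.45, 0, 0, 0, 0], [1, -1, 0.45, 0, 0, 0, 0], [1, -1, 0.45, 0, 0, 0, 0], [1, -1, 0.45, 0, 0, 0, 0], [1, -1, 0.45, 0, 0, 0, 0], [1, -1, 0.45, 0, 0, 0, 0], [1, -1, 0.45, 0, 0, 0, 0], [1, -1, 0.45, 0, 0, 0, 0], [1, -1, 0.45, 0, 0, 0, 0]],
])

```text
clock: 3.7
ee_pos: [0.4203, 0.0148, 0.2392]
tcp_rot: [[-0.006, 1.0, -0.0], [1.0, 0.006, 0.0], [0.0, -0.0, -1.0]]
wrist_force: [0.2, -0.3, 0.2]
gripper_width: 0.0856
gripper_force: 0.0
```

>>> carry_out([
  [[1, -1, 0.45, 0, 0, 0, 0], [1, -1, 0.45, 0, 0, 0, 0], [1, -1, 0.45, 0, 0, 0, 0], [1, -1, 0.45, 0, 0, 0, 0], [1, -1, 0.45, 0, 0, 0, 0], [1, -1, 0.45, 0, 0, 0, 0], [1, -1, 0.45, 0, 0, 0, 0], [1, -1, 0.45, 0, 0, 0, 0], [1, -1, 0.45, 0, 0, 0, 0], [1, -1, 0.45, 0, 0, 0, 0], [1, -1, 0.45, 0, 0, 0, 0], [1, -1, 0.45, 0, 0, 0, 0]],
])

```text
clock: 4.9
ee_pos: [0.5565, -0.2845, 0.2389]
tcp_rot: [[-0.006, 1.0, -0.001], [1.0, 0.006, 0.001], [0.001, -0.001, -1.0]]
wrist_force: [0.7, -0.3, -0.3]
gripper_width: 0.0854
gripper_force: 0.0
```

>>> carry_out([
  [[1, -1, 0.1, 0.5, 0, 0, 0], [1, 0, 0, 0.5, 0, 0, 0], [1, 0, 0, 0.5, 0, 0, 0], [1, 0, 0, 0, 0, 0, 0], [1, 0, 0, 0, 0, 0, 0]],
])

```text
clock: 5.4
ee_pos: [0.5587, -0.3074, 0.2016]
tcp_rot: [[-0.005, 1.0, -0.001], [1.0, 0.005, 0.001], [0.001, -0.001, -1.0]]
wrist_force: [0.8, 0.1, 0.2]
gripper_width: 0.0852
gripper_force: 0.0
```

>>> carry_out([
  [[1, -0.16, 0.4, 1, 0, 0, 0], [1, 0, 0, 1, 0, 0, 0], [1, 0, 0, 1, 0, 0, 0], [1, 0, 0, 1, 0, 0, 0], [1, 0, 0, 1, 0, 0, 0], [1, 0, 0, 1, 0, 0, 0], [1, 0, 0, 0.7, 0, 0, 0], [1, 0, 0, 0.4, 0, 0, 0], [1, 0, 0, 0.2, 0, 0, 0], [1, 0, 0, 0, 0, 0, 0], [1, 0, 0, 0, 0, 0, 0]],
])

```text
clock: 6.5
ee_pos: [0.5696, -0.3129, 0.0205]
tcp_rot: [[-0.004, 1.0, 0.002], [1.0, 0.004, -0.001], [-0.001, 0.002, -1.0]]
wrist_force: [-0.4, -0.2, -0.6]
gripper_width: 0.0855
gripper_force: 0.0
```

>>> carry_out([
  [[-0.2, 0, 0, 0, 0, 0, 0], [-0.2, 0, 0, 0, 0, 0, 0], [-0.2, 0, 0, 0, 0, 0, 0], [-0.2, 0, 0, 0, 0, 0, 0], [-0.2, 0, 0, 0, 0, 0, 0], [-0.2, 0, 0, 0, 0, 0, 0], [-0.2, 0, 0, 0, 0, 0, 0]],
], squeeze=25)

```text
clock: 7.2
ee_pos: [0.5695, -0.313, 0.0205]
tcp_rot: [[-0.004, 1.0, 0.001], [1.0, 0.004, -0.001], [-0.001, 0.001, -1.0]]
wrist_force: [-1.3, 1.1, 6.0]
gripper_width: 0.0607
gripper_force: 27.2
```

>>> carry_out([
  [[-0.2, 0, 0, -0.4, 0, 0, 0], [-0.2, 0, 0, -1, 0, 0, 0], [-0.2, 0, 0, -1, 0, 0, 0], [-0.2, 0, 0, -1, 0, 0, 0], [-0.2, 1, 0.1, 0, 0, 0, 0], [-0.2, 1, 0.1, 0, 0, 0, 0], [-0.2, 1, 0.1, 0, 0, 0, 0], [-0.2, 1, 0.1, 0, 0, 0, 0], [-0.2, 1, 0.1, 0, 0, 0, 0], [-0.2, 1, 0.1, 0, 0, 0, 0], [-0.2, 1, 0.1, 0, 0, 0, 0], [-0.2, 1, 0, 0, 0, 0, 0]],
])

```text
clock: 8.4
ee_pos: [0.5858, -0.1114, 0.1047]
tcp_rot: [[-0.004, 1.0, 0.0], [1.0, 0.004, -0.0], [-0.0, 0.0, -1.0]]
wrist_force: [0.5, 0.1, -0.3]
gripper_width: 0.0613
gripper_force: 27.6
```

>>> carry_out([
  [[-0.2, 1, 0, 0, 0, 0, 0], [-0.2, 1, 0, 0, 0, 0, 0], [-0.2, 1, 0, 0, 0, 0, 0], [-0.2, 0.7, 0, 0, 0, 0, 0], [-0.2, 0.7, 0, 0, 0, 0, 0], [-0.2, 0, 0, 0, 0, 0, 0], [-0.2, 0, 0, 0, 0, 0, 0], [-0.2, 0, 0, 0, 0, 0, 0]],
])

```text
clock: 9.2
ee_pos: [0.5853, -0.0032, 0.1043]
tcp_rot: [[-0.003, 1.0, 0.0], [1.0, 0.003, -0.0], [-0.0, 0.0, -1.0]]
wrist_force: [0.5, 0.1, -1.0]
gripper_width: 0.0612
gripper_force: 27.6
```

```bash
python3 - <<'E'
from h import *
np.set_printoptions(precision=4,suppress=True)
I=[]
for n,b in{"scene":(225,150,300,245),"top":(200,155,280,237)}.items():
    p,d=optics.capture(n);I.append(cv2.resize(p[b[1]-10:b[3]+10,b[0]-10:b[2]+10],(400,400)))
    m,c=blobs(p,(18,110,70),(34,255,255),b,8)
    for x in c[:2]:
        X=pts(n,d,cv2.drawContours(np.zeros_like(m),[x],0,255,-1));print(n,cen(x),cv2.contourArea(x),np.median(X,0),cv2.boundingRect(x))
print(status.read_state()["ee_pos"])
cv2.imwrite("pics/held.png",np.hstack(I))
E
```

```text
scene [264.5 215.5] 223.5 [0.5926 0.0079 0.0672] (255, 202, 17, 28)
[ 0.5853 -0.0034  0.1043]
```

View pics/held.png

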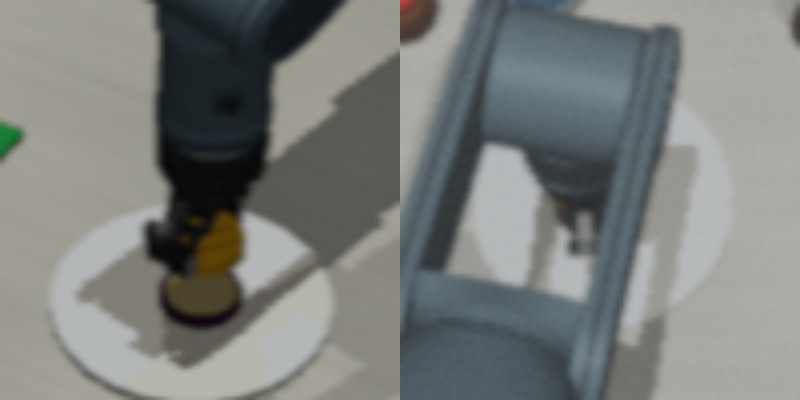

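The polenta is held over the aubergine, half hidden by the finger (scene about 267,210). I check that it is level against its expected outline.

```bash
python3 - <<'E'
from h import *
np.set_printoptions(precision=4,suppress=True)
p,d=optics.capture("scene");K,T=cam("scene");Ti=np.linalg.inv(T)
def pr(X):
    q=(Ti[:3,:3]@X.T).T+Ti[:3,3];q=q@K.T;return q[:,:2]/q[:,2:]
t=np.linspace(0,6.283,60);I=cv2.resize(p[170:250,225:305],(600,600),interpolation=cv2.INTER_CUBIC)
for z,r,x,y in((.0955,.031,.5853,-.0018),(.1175,.031,.5853,-.0018),(.034,.033,.588,-.0015)):
    q=pr(np.c_[x+r*np.cos(t),y+r*np.sin(t),0*t+z]);print(z,q.min(0),q.max(0))
    cv2.polylines(I,[((q-[224.5,169.5])*7.5).astype(np.int32)],True,(255,0,255),1)
cv2.imwrite("pics/held2.png",I)
E
```

```text
0.0955 [253.8096 202.9213] [273.6499 219.3059]
0.1175 [253.9037 198.8401] [273.9866 215.3211]
0.034 [252.5714 213.9406] [273.0225 231.1286]
```

View pics/held2.png

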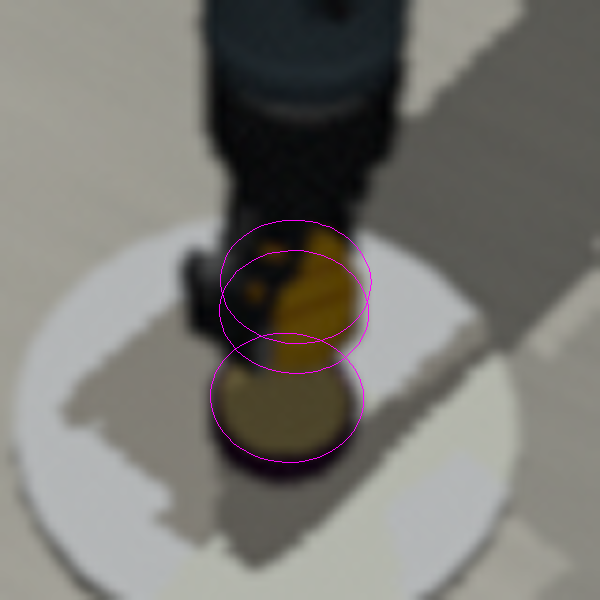

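The outline matches: the polenta is level and aligned. I lower it.

>>> carry_out([
  [[-0.2, 0, 0.1, 0.7, 0, 0, 0], [-0.2, 0, 0, 0.7, 0, 0, 0], [-0.2, 0, 0, 0.5, 0, 0, 0], [-0.2, 0, 0, 0.3, 0, 0, 0], [-0.2, 0, 0, 0.2, 0, 0, 0], [-0.2, 0, 0, 0, 0, 0, 0], [-0.2, 0, 0, 0, 0, 0, 0]],
])

```text
clock: 10.05
ee_pos: [0.5881, -0.0025, 0.0448]
tcp_rot: [[-0.004, 1.0, 0.001], [1.0, 0.004, -0.0], [-0.0, 0.001, -1.0]]
wrist_force: [0.7, -0.2, -1.7]
gripper_width: 0.0609
gripper_force: 27.6
```

>>> carry_out([
  [[-0.2, 0, 0, 0.06, 0, 0, 0], [-0.2, 0, 0, 0.04, 0, 0, 0], [-0.2, 0, 0, 0, 0, 0, 0]],
])

```text
clock: 10.35
ee_pos: [0.5881, -0.0025, 0.0425]
tcp_rot: [[-0.004, 1.0, 0.001], [1.0, 0.004, -0.0], [-0.0, 0.001, -1.0]]
wrist_force: [0.4, 0.3, 3.2]
gripper_width: 0.0611
gripper_force: 27.7
```

>>> carry_out([
  [[-0.2, 0, 0, 0, 0, 0, 0], [0.6, 0, 0, 0, 0, 0, 0], [1, 0, 0, 0, 0, 0, 0], [1, 0, 0, 0, 0, 0, 0], [1, 0, 0, 0, 0, 0, 0], [1, 0, 0, 0, 0, 0, 0], [1, 0, 0, -0.5, 0, 0, 0], [1, 0, 0, -1, 0, 0, 0], [1, 0, 0, -1, 0, 0, 0], [1, 0, 0, -1, 0, 0, 0]],
])

```text
clock: 11.35
ee_pos: [0.5877, -0.0025, 0.1311]
tcp_rot: [[-0.004, 1.0, 0.0], [1.0, 0.004, -0.0], [-0.0, 0.0, -1.0]]
wrist_force: [0.0, -0.4, -0.3]
gripper_width: 0.0854
gripper_force: 0.0
```

>>> carry_out([
  [[1, 0, 0, -1, 0, 0, 0], [1, 0, 0, -1, 0, 0, 0], [1, 0, 0, -1, 0, 0, 0], [1, 0, 0, -1, 0, 0, 0], [1, 1, -0.6, 0, 0, 0, 0], [1, 1, -0.6, 0, 0, 0, 0], [1, 1, -0.6, 0, 0, 0, 0], [1, 1, -0.6, 0, 0, 0, 0], [1, 1, -0.2, 0, 0, 0, 0], [1, 1, 0, 0, 0, 0, 0], [1, 1, 0, 0, 0, 0, 0], [1, 1, 0, 0, 0, 0, 0]],
])

```text
clock: 12.55
ee_pos: [0.5217, 0.1983, 0.2305]
tcp_rot: [[-0.004, 1.0, 0.001], [1.0, 0.004, 0.0], [0.0, 0.001, -1.0]]
wrist_force: [1.3, 0.1, 1.5]
gripper_width: 0.0855
gripper_force: 0.0
```

```bash
python3 - <<'E'
from h import *
np.set_printoptions(precision=4,suppress=True)
for n,b in{"scene":(225,150,300,245),"top":(210,165,270,227)}.items():
    p,d=optics.capture(n)
    m,c=blobs(p,(18,110,70),(34,255,255),b,8);print(n,[ (cen(x),cv2.contourArea(x),onz(n,cen(x),.056)) for x in c[:2]])
    m,c=blobs(p,(0,0,150),(180,40,255),{"scene":(220,185,300,262),"top":(200,155,280,237)}[n]);print("plate",cen(c[0]),cv2.boundingRect(c[0]),onz(n,cen(c[0]),.014),cv2.fitEllipse(c[0]))
    cv2.imwrite(f"pics/{n}1.png",p)
a=cv2.imread("pics/scene1.png")[160:270,205:315];b=cv2.imread("pics/top1.png")[140:250,185:295]
cv2.imwrite("pics/placed.png",cv2.resize(np.hstack([a,b]),(800,400),interpolation=cv2.INTER_CUBIC))
s=status.read_state();print(s["ee_pos"],s["joints"],s["tcp_rot"])
E
```

```text
scene [(array([262.2108, 220.6145]), 244.0, array([0.5957, 0.0003, 0.056 ]))]
plate [262.5 225.5] (226, 199, 74, 56) [ 0.5873 -0.0024  0.014 ] ((260.59954833984375, 226.1238555908203), (55.054317474365234, 68.75581359863281), 92.37268829345703)
top [(array([238.0444, 194.7333]), 208.0, array([ 0.5848, -0.0035,  0.056 ]))]
plate [239.5 195.5] (200, 155, 80, 82) [ 0.5892 -0.0068  0.014 ] ((241.0352783203125, 194.25051879882812), (88.84358978271484, 96.61582946777344), 157.14515686035156)
[0.5215 0.1999 0.2303] [0.1657 0.279  1.5297 0.0012 1.3316 0.1584] [[-0.007   1.      0.001 ]
 [ 1.      0.007   0.0013]
 [ 0.0013  0.0011 -1.    ]]
```

View pics/placed.png

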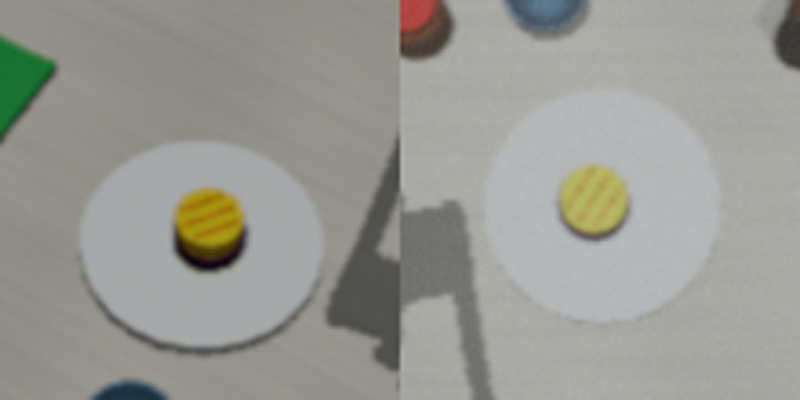

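The polenta sits on the aubergine, stacked cleanly, in the middle of the plate (scene crop 209,215; top crop 595,202). The plate centre is about (0.588, -0.009). I orient the tool for the cloche.

>>> carry_out([
  [[1, 0, 0, 0, 0, 0, 0.65], [1, 0, 0, 0, 0, 0, 0.65], [1, 0, 0, 0, -0.9, 0, 0], [1, 0, 0, 0, -0.9, 0, 0], [1, 0, 0, 0, -0.9, 0, 0], [1, 0, 0, 0, -0.9, 0, 0], [1, 0, 0, 0, -0.9, 0, 0], [1, 0, 0, 0, -0.95, 0, 0], [1, 1, 0, 0, 0, 0, 0], [1, 1, 0, 0, 0, 0, 0], [1, 0, 0, 0, 0, 0, 0]],
])

```text
clock: 13.75
ee_pos: [0.5273, 0.2484, 0.2304]
tcp_rot: [[0.098, 0.901, 0.422], [0.995, -0.089, -0.041], [0.001, 0.424, -0.906]]
wrist_force: [-0.2, 0.2, -0.3]
gripper_width: 0.0852
gripper_force: 0.0
```

```bash
python3 - <<'E'
from h import *
np.set_printoptions(precision=4,suppress=True)
s=status.read_state();R=np.array(s["tcp_rot"]);e=np.array(s["ee_pos"]);n=np.array([-.4206,.0412,.9063]);print(e,R,n)
K=np.array([.5535,.2995,.1435])
for a in(.09,.0): print(a,R.T@(K+(a-.009)*n-e)/.025)
E
```

```text
[0.5273 0.2484 0.2304] [[ 0.0982  0.9013  0.4218]
 [ 0.9952 -0.0892 -0.041 ]
 [ 0.0007  0.4238 -0.9057]] [-0.4206  0.0412  0.9063]
0.09 [ 2.1351 -0.7049  0.2667]
0.0 [ 2.134  -0.7096  3.8667]
```

>>> carry_out([
  [[1, 1, -0.35, 0, 0, 0, 0], [1, 1, -0.36, 0, 0, 0, 0], [1, 0.13, 0, 0.5, 0, 0, 0], [1, 0, 0, 0.8, 0, 0, 0], [1, 0, 0, 0.8, 0, 0, 0], [1, 0, 0, 0.7, 0, 0, 0], [1, 0, 0, 0.6, 0, 0, 0], [1, 0, 0, 0.3, 0, 0, 0], [1, 0, 0, 0.2, 0, 0, 0], [1, 0, 0, 0, 0, 0, 0], [1, 0, 0, 0, 0, 0, 0]],
])

```text
clock: 14.85
ee_pos: [0.5574, 0.2976, 0.1341]
tcp_rot: [[0.1, 0.902, 0.421], [0.995, -0.091, -0.042], [0.0, 0.423, -0.906]]
wrist_force: [-0.4, 0.0, 0.4]
gripper_width: 0.0852
gripper_force: 0.0
```

```bash
python3 - <<'E'
from h import *
np.set_printoptions(precision=4,suppress=True)
p,d=optics.capture("scene");q,_=optics.capture("top")
cv2.imwrite("pics/knob.png",cv2.resize(np.hstack([p[190:290,300:400],q[140:240,95:195]]),(800,400),interpolation=cv2.INTER_CUBIC))
s=status.read_state();R=np.array(s["tcp_rot"]);e=np.array(s["ee_pos"]);K=np.array([.5535,.2995,.1435]);n=np.array([-.4206,.0412,.9063])
print(e,s["wrist_force"],"K in tool mm",R.T@(K-e)*1e3)
E
```

```text
[0.5573 0.2978 0.1343] [0.5615 0.432  0.7031] K in tool mm [  1.2718   0.2849 -10.012 ]
```

View pics/knob.png

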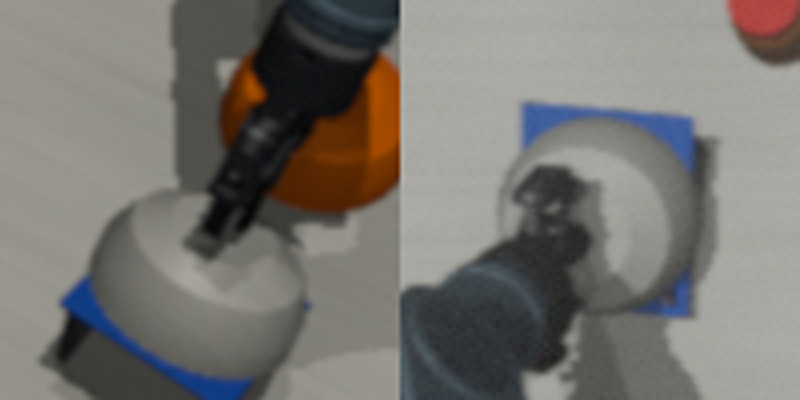

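The fingers straddle the knob (scene crop about 210,235; top crop about 548,200). I close on it.

>>> carry_out([
  [[0, 0, 0, 0, 0, 0, 0], [-0.5, 0, 0, 0, 0, 0, 0], [-0.8, 0, 0, 0, 0, 0, 0], [-0.8, 0, 0, 0, 0, 0, 0], [-0.8, 0, 0, 0, 0, 0, 0], [-0.8, 0, 0, 0, 0, 0, 0], [-0.8, 0, 0, 0, 0, 0, 0], [-0.8, 0, 0, 0, 0, 0, 0]],
], squeeze=60)

```text
clock: 15.75
ee_pos: [0.5571, 0.2977, 0.1338]
tcp_rot: [[0.1, 0.902, 0.421], [0.995, -0.091, -0.042], [0.0, 0.423, -0.906]]
wrist_force: [-4.0, -0.2, 4.7]
gripper_width: 0.0267
gripper_force: 58.8
```

>>> carry_out([
  [[-0.8, 0, 0, -0.2, 0, 0, 0], [-0.8, 0, 0, -0.4, 0, 0, 0], [-0.8, 0, 0, -0.5, 0, 0, 0], [-0.8, 0, 0, -0.5, 0, 0, 0], [-0.8, 0, 0, -0.5, 0, 0, 0], [-0.8, 0, 0, -0.5, 0, 0, 0], [-0.8, 0, 0, -0.5, 0, 0, 0], [-0.8, 0, 0, -0.5, 0, 0, 0], [-0.8, 0, 0, -0.3, 0, 0, 0], [-0.8, 0, 0, 0, 0, 0, 0], [-0.8, 0, 0, 0, 0, 0, 0]],
])

```text
clock: 16.85
ee_pos: [0.5161, 0.3016, 0.2217]
tcp_rot: [[0.1, 0.902, 0.42], [0.995, -0.09, -0.042], [-0.0, 0.422, -0.906]]
wrist_force: [-0.5, -0.0, -3.0]
gripper_width: 0.0269
gripper_force: 59.8
```

```bash
python3 - <<'E'
from h import *
np.set_printoptions(precision=4,suppress=True)
p,d=optics.capture("scene");q,_=optics.capture("top")
cv2.imwrite("pics/lift.png",cv2.resize(np.hstack([p[170:310,270:410],q[120:260,75:215]]),(800,400),interpolation=cv2.INTER_CUBIC))
E
```

```text
(no output)
```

View pics/lift.png

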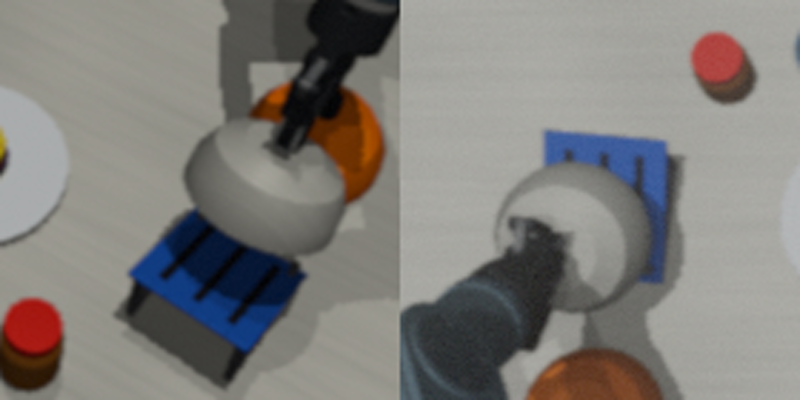

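The cloche is lifted clear of the drainer (scene crop 265,185) and held along the tool axis. I raise it, level it and carry it over.

>>> carry_out([
  [[-0.8, 0, 0.4, -0.9, 0, 0, 0], [-0.8, 0, 0.4, -0.9, 0, 0, 0], [-0.8, 0, 0, 0, 0.4, 0, 0], [-0.8, 0, 0, 0, 0.7, 0, 0], [-0.8, 0, 0, 0, 0.7, 0, 0], [-0.8, 0, 0, 0, 0.7, 0, 0], [-0.8, 0, 0, 0, 0.7, 0, 0], [-0.8, 0, 0, 0, 0.7, 0, 0], [-0.8, 0, 0, 0, 0.7, 0, 0], [-0.8, 0, 0, 0, 0.6, 0, 0], [-0.8, 0, 0, 0, 0.25, 0, 0], [-0.8, 0, 0, 0, 0, 0, 0]],
])

```text
clock: 18.15
ee_pos: [0.5161, 0.3013, 0.27]
tcp_rot: [[0.101, 0.995, -0.001], [0.995, -0.101, -0.001], [-0.001, -0.001, -1.0]]
wrist_force: [-0.1, 0.6, -3.9]
gripper_width: 0.0269
gripper_force: 60.0
```

>>> carry_out([
  [[-0.8, -0.4, 0.2, 0, 0, 0, 0], [-0.8, -0.8, 0.3, 0, 0, 0, 0], [-0.8, -0.8, 0.3, 0, 0, 0, 0], [-0.8, -0.8, 0.3, 0, 0, 0, 0], [-0.8, -0.8, 0.3, 0, 0, 0, 0], [-0.8, -0.8, 0.3, 0, 0, 0, 0], [-0.8, -0.8, 0.3, 0, 0, 0, 0], [-0.8, -0.8, 0.3, 0, 0, 0, 0], [-0.8, -0.8, 0.3, 0, 0, 0, 0], [-0.8, -0.8, 0.3, 0, 0, 0, 0], [-0.8, -0.8, 0.3, 0, 0, 0, 0], [-0.8, -0.8, 0.3, 0, 0, 0, 0]],
])

```text
clock: 19.35
ee_pos: [0.5792, 0.0628, 0.2714]
tcp_rot: [[0.099, 0.995, 0.001], [0.995, -0.099, -0.001], [-0.001, 0.001, -1.0]]
wrist_force: [0.4, 0.2, -3.9]
gripper_width: 0.0269
gripper_force: 60.0
```

>>> carry_out([
  [[-0.8, -0.8, 0.2, 0, 0, 0, 0], [-0.8, -0.8, 0.2, 0, 0, 0, 0], [-0.8, -0.8, 0.1, 0, 0, 0, 0], [-0.8, -0.4, 0, 0, 0, 0, 0], [-0.8, 0, 0, 0, 0, 0, 0], [-0.8, 0, 0, 0, 0, 0, 0], [-0.8, 0, 0, 0, 0, 0, 0]],
])

```text
clock: 20.05
ee_pos: [0.5847, -0.0058, 0.2712]
tcp_rot: [[0.099, 0.995, 0.0], [0.995, -0.099, 0.0], [0.0, 0.0, -1.0]]
wrist_force: [-0.2, -0.1, -2.9]
gripper_width: 0.0264
gripper_force: 60.0
```

```bash
python3 - <<'E'
from h import *
np.set_printoptions(precision=4,suppress=True)
p,d=optics.capture("scene");q,_=optics.capture("top")
cv2.imwrite("pics/over.png",cv2.resize(np.hstack([p[140:280,190:330],q[120:260,165:305]]),(800,400),interpolation=cv2.INTER_CUBIC))
s=status.read_state();e=np.array(s["ee_pos"]);print(e,s["tcp_rot"],(np.array(s["tcp_rot"]).T@([.588,-.009,e[2]]-e))/.025)
E
```

```text
[ 0.5848 -0.0058  0.2712] [[ 0.0986  0.9951  0.0002]
 [ 0.9951 -0.0986  0.0002]
 [ 0.0002  0.0002 -1.    ]] [-0.115   0.1399  0.    ]
```

View pics/over.png

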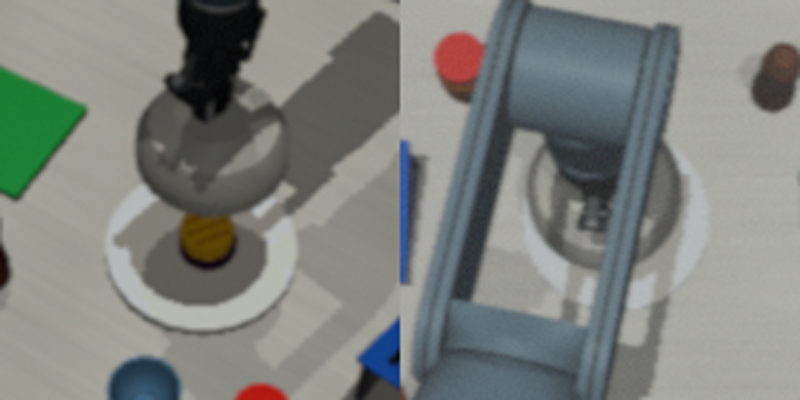

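The cloche hangs level over the stack (scene crop 213,145). I make the small shift and descend.

>>> carry_out([
  [[-0.8, -0.11, 0.14, 0.3, 0, 0, 0], [-0.8, 0, 0, 0.7, 0, 0, 0], [-0.8, 0, 0, 0.7, 0, 0, 0], [-0.8, 0, 0, 0.7, 0, 0, 0], [-0.8, 0, 0, 0.7, 0, 0, 0], [-0.8, 0, 0, 0.7, 0, 0, 0], [-0.8, 0, 0, 0.7, 0, 0, 0], [-0.8, 0, 0, 0.7, 0, 0, 0], [-0.8, 0, 0, 0.5, 0, 0, 0], [-0.8, 0, 0, 0.3, 0, 0, 0], [-0.8, 0, 0, 0.2, 0, 0, 0], [-0.8, 0, 0, 0, 0, 0, 0]],
])

```text
clock: 21.35
ee_pos: [0.588, -0.0098, 0.1156]
tcp_rot: [[0.1, 0.995, -0.001], [0.995, -0.1, 0.0], [0.0, -0.001, -1.0]]
wrist_force: [-1.0, 0.1, -3.5]
gripper_width: 0.027
gripper_force: 60.1
```

>>> carry_out([
  [[-0.8, 0, 0, 0.1, 0, 0, 0], [-0.8, 0, 0, 0.1, 0, 0, 0], [-0.8, 0, 0, 0, 0, 0, 0], [-0.8, 0, 0, 0, 0, 0, 0]],
])

```text
clock: 21.75
ee_pos: [0.5882, -0.0099, 0.1113]
tcp_rot: [[0.1, 0.995, 0.0], [0.995, -0.1, -0.0], [-0.0, 0.0, -1.0]]
wrist_force: [0.1, 1.0, -3.5]
gripper_width: 0.0267
gripper_force: 60.1
```

>>> carry_out([
  [[-0.8, 0, 0, 0.1, 0, 0, 0], [-0.8, 0, 0, 0.1, 0, 0, 0], [-0.8, 0, 0, 0, 0, 0, 0], [-0.8, 0, 0, 0, 0, 0, 0]],
])

```text
clock: 22.15
ee_pos: [0.588, -0.0098, 0.1059]
tcp_rot: [[0.1, 0.995, -0.0], [0.995, -0.1, 0.0], [0.0, -0.0, -1.0]]
wrist_force: [-1.0, 0.2, -3.9]
gripper_width: 0.0265
gripper_force: 60.1
```

>>> carry_out([
  [[-0.8, 0, 0, 0.1, 0, 0, 0], [-0.8, 0, 0, 0, 0, 0, 0], [-0.8, 0, 0, 0, 0, 0, 0]],
])

```text
clock: 22.45
ee_pos: [0.588, -0.0098, 0.1034]
tcp_rot: [[0.1, 0.995, -0.0], [0.995, -0.1, 0.0], [0.0, -0.0, -1.0]]
wrist_force: [-0.4, 1.2, -2.6]
gripper_width: 0.0266
gripper_force: 60.1
```

>>> carry_out([
  [[-0.8, 0, 0, 0.08, 0, 0, 0], [-0.8, 0, 0, 0, 0, 0, 0], [-0.8, 0, 0, 0, 0, 0, 0]],
])

```text
clock: 22.75
ee_pos: [0.588, -0.0098, 0.1014]
tcp_rot: [[0.1, 0.995, -0.0], [0.995, -0.1, 0.0], [0.0, -0.0, -1.0]]
wrist_force: [-0.4, 0.1, -4.0]
gripper_width: 0.0268
gripper_force: 60.1
```

>>> carry_out([
  [[-0.8, 0, 0, 0.08, 0, 0, 0], [-0.8, 0, 0, 0, 0, 0, 0], [-0.8, 0, 0, 0, 0, 0, 0]],
])

```text
clock: 23.05
ee_pos: [0.588, -0.0098, 0.0995]
tcp_rot: [[0.1, 0.995, -0.0], [0.995, -0.1, 0.0], [0.0, -0.0, -1.0]]
wrist_force: [-0.9, 0.6, -3.5]
gripper_width: 0.0264
gripper_force: 60.1
```

>>> carry_out([
  [[-0.8, 0, 0, 0.06, 0, 0, 0], [-0.8, 0, 0, 0, 0, 0, 0], [-0.8, 0, 0, 0, 0, 0, 0]],
])

```text
clock: 23.35
ee_pos: [0.588, -0.0098, 0.098]
tcp_rot: [[0.1, 0.995, -0.0], [0.995, -0.1, 0.0], [-0.0, -0.0, -1.0]]
wrist_force: [-0.1, -0.3, -3.8]
gripper_width: 0.0263
gripper_force: 60.1
```

>>> carry_out([
  [[-0.8, 0, 0, 0.06, 0, 0, 0], [-0.8, 0, 0, 0, 0, 0, 0], [-0.8, 0, 0, 0, 0, 0, 0]],
])

```text
clock: 23.65
ee_pos: [0.588, -0.0099, 0.0965]
tcp_rot: [[0.1, 0.995, -0.0], [0.995, -0.1, -0.0], [-0.0, -0.0, -1.0]]
wrist_force: [0.5, -0.1, -3.8]
gripper_width: 0.0263
gripper_force: 60.1
```

>>> carry_out([
  [[-0.8, 0, 0, 0.06, 0, 0, 0], [-0.8, 0, 0, 0, 0, 0, 0], [-0.8, 0, 0, 0, 0, 0, 0]],
])

```text
clock: 23.95
ee_pos: [0.5882, -0.0098, 0.0963]
tcp_rot: [[0.1, 0.995, 0.001], [0.995, -0.1, -0.0], [-0.0, 0.001, -1.0]]
wrist_force: [-3.1, 1.0, 5.6]
gripper_width: 0.0264
gripper_force: 60.9
```

The rim is on the plate. I release and retreat.

>>> carry_out([
  [[-0.8, 0, 0, -0.02, 0, 0, 0], [-0.6, 0, 0, 0, 0, 0, 0], [0, 0, 0, 0, 0, 0, 0], [1, 0, 0, 0, 0, 0, 0], [1, 0, 0, 0, 0, 0, 0], [1, 0, 0, 0, 0, 0, 0], [1, 0, 0, 0, 0, 0, 0], [1, 0, 0, 0, 0, 0, 0], [1, 0, 0, -0.4, 0, 0, 0], [1, 0, 0, -0.8, 0, 0, 0], [1, 0, 0, -1, 0, 0, 0], [1, 0, 0, -1, 0, 0, 0]],
], squeeze=20)

```text
clock: 25.15
ee_pos: [0.588, -0.0098, 0.177]
tcp_rot: [[0.1, 0.995, 0.0], [0.995, -0.1, 0.0], [0.0, 0.0, -1.0]]
wrist_force: [-0.0, 0.2, 0.2]
gripper_width: 0.0854
gripper_force: 0.0
```

>>> carry_out([
  [[1, 0, 0, -1, 0, 0, 0], [1, 0, 0, -1, 0, 0, 0], [1, 0, -1, -1, 0, 0, 0], [1, 0, -1, 0, 0, 0, 0], [1, 0, -1, 0, 0, 0, 0], [1, 0, -1, 0, 0, 0, 0], [1, 0, -1, 0, 0, 0, 0], [1, 0, -1, 0, 0, 0, 0], [1, 0, -1, 0, 0, 0, 0], [1, 0, -1, 0, 0, 0, 0], [1, 0, 0, 0, 0, 0, 0], [1, 0, 0, 0, 0, 0, 0]],
])

```text
clock: 26.35
ee_pos: [0.3893, 0.0101, 0.2515]
tcp_rot: [[0.1, 0.995, 0.002], [0.995, -0.1, -0.001], [-0.0, 0.003, -1.0]]
wrist_force: [1.1, 0.0, -0.2]
gripper_width: 0.0853
gripper_force: 0.0
```

```bash
python3 - <<'E'
from h import *
p,d=optics.capture("scene");q,_=optics.capture("top")
cv2.imwrite("pics/end.png",cv2.resize(np.hstack([p[150:270,200:320],q[120:240,185:305]]),(800,400),interpolation=cv2.INTER_CUBIC))
E
```

```text
(no output)
```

View pics/end.png

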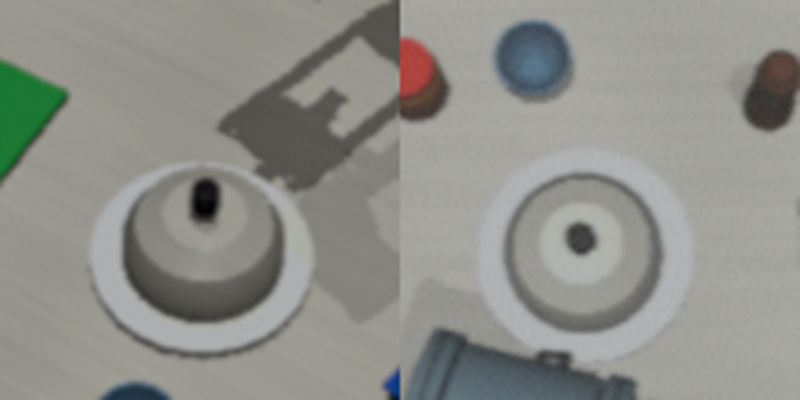

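The cloche stands level and centred on the plate (top crop 583,252 against plate 586,255). The neighbours are untouched and the arm is clear, so I hand in.

```bash
python3 -c "from rig import robot; print(robot.close_job())"
```

```text
the job is handed in; nothing more can be done
None
```

The job is handed in at about 26 s: in the last pictures the cloche stands level and centred on the plate, placed over the polenta and aubergine, with the mill, jar and ramekin untouched; no verdict came back.

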